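# Check a pump head's clip and set the coarse ring of a dosing drive

## Robot

A 7-joint arm with a two-finger parallel gripper is mounted at the origin on a cart in front of the work surface, level with it; the furniture and walls round the work are solid. World frame = base frame: x ahead of the robot, y to its left, z up, the work surface at z = 0. Lengths are in m, angles in rad, forces in N, time in s.
With the tool pointing down it reaches from about 0.35 to 0.9 m from the base axis. Payload 8.1 kg.
Tool frame: the origin (TCP) lies midway between the tips of the shut fingers; the grasp point (between the pads) lies arm.grasp_offset behind it (arm.grasp_offset is the distance from the TCP to the grasp point, in m); z points along the fingers, y is the line along which they close (so a half turn about z gives the same grasp; the last joint's range is limited). The gripper opens to 92 mm and grips with 3 to 60 N. Pads are 19 mm wide; open, the fingers measure 130 mm over their backs; the gripper's body (75 mm by 190 mm) begins 47 mm behind the grasp point.
Start: joints at [-1.283, 0.434, 0.025, 1.573, -0.012, 1.134, -0.075], TCP at [0.238, 0.578, 0.227] pointing down, gripper open.
Joint ranges: [-2.62, 2.62], [-0.44, 2.09], [-1.27, 1.32], [0.08, 2.57], [-1.32, 4.46], [0.12, 2], [-2.74, 2.74]. Speed limits (rad/s): [2.22, 2.22, 3.01, 3.01, 3.14, 3.14, 3.14].

## Interface

Orientations are given as a rotation vector (axis times angle).
In Python, from cell import observe, imaging, arm gives the robot as it stands.
- The arm moves only by the tool apply_moves, never from a script. Its argument "commands" is a list of rows, each a list of 5 numbers: the opening in per cent of the stroke, from 0 (shut) to 100 (fully open), then the shift along the world's x, y, z in units of 0.06 m (1.0 is 0.06 m), then the turn about the world's z in units of 0.5 rad (1.0 is 0.5 rad). A call has 1 to 12 rows; each row shifts and turns the commanded pose from where the row before left it; what a row does not reach is not made up. A row lasts 1/8 s, in which the tool goes at most 62.5 mm and 10.7 degrees, less where a joint would pass 70% of its speed; a pose out of reach is approached as far as the arm can. A call with a number of a shift or a turn outside -1 to 1 is refused whole. A call with a gripper value outside its range is refused whole. The fingers move at their own pace and stop on an object; "newtons" is the grip in N (left out, the last holds). Time passes only in rows, so rows that do not move let the fingers close. It gives the time, the measured TCP pose, the force, the opening and the grip force at its end, in the units of the state.
- observe(): the state, without advancing time (a new reading comes with each control period).
- imaging.get_image(name): name is "side" or "top"; returns (picture, depth): 480x640x3 uint8, red, green, blue; 480x640 float32, m along the optical axis (not along the pixel's ray), 0 where there is no reading.
- imaging.camera_params(name): a dict with "camera_matrix" (3x3 intrinsics, pixels), "dist" ([k1, k2, p1, p2, k3] as OpenCV has them; the pictures are not rectified), "origin" and "rotation" of the camera in the world. Camera axes: x right, y up, looking along -z (the intrinsics and any distortion apply to the point x, -y, -z); pixel columns grow to the right and rows downward; lengths in m; the calibration is good to about 2 mm. A picture is of the moment at which its call begins. camera_params takes no time and is no camera call.
- arm.sign_off(): hands the job in; it is judged then, once.
The state is a dict: "clock": time; "joints": joint angles; "dq": joint speeds; "joint_efforts": joint torques, N m; "position": TCP position; "ee_rot": TCP orientation; "force": force on the tool from outside, world axes, zero at the start; "ft_torque": the same for the moment, N m; "width": opening from 0.0 (shut) to 1.0 (fully open); "gripper_force": force on a finger pad.
Only numpy, scipy, OpenCV 4.12 (cv2) and the standard library are available. Lean on these libraries where they do the work, as an engineer would, in place of code of your own. Each camera call takes 0.05 s, during which the arm holds its last target. There are 200 camera calls.

## Task

First tug the pump head on top of the dosing drive straight up with about 10 N, hold the pull for a moment to confirm that its clip retains it, and let it settle back fully home. Then swing the dial lock lever all the way back to free the dial, turn only the outer (coarse) ring of the concentric pair until its index line points at the long line of the scale, and swing the lock lever all the way forward again. The inner (fine) knob must keep its setting, and the small bottle, petri dish and timer around the drive must stay where they are.

Things in the scene. Friction and masses are not known exactly. Their poses are not given: they have to be found in the camera images.
- dosing_drive: White bench instrument fixed to the table, 200 deep (x) x 252 wide (y) x 94 mm high. Origin: centre of its underside on the table; z up; -x is its front. The rear half is a flat deck, 94 mm up; the front half is a panel that slopes at 26 degrees down to a nose 45 mm high. Dial axis: leaves the panel at its middle (x = -50, y = 0, z = 69 mm), normal to it, in the drive's frame along (-0.438, 0, 0.899), that is 26 degrees from vertical, leaning to the front.
- coarse_top (a point): Point on the dial axis at the outer face of the outer (coarse) ring: black ribbed ring, 60 mm in diameter, its rim 26 mm deep along the axis, standing 4 mm off the panel. Frame turns with the ring: z outward along the axis, x along the ring's index line. It can be gripped across any diameter, from straight along its axis, with the fingers on both sides of the inner knob.
- coarse_index (a point): Outer end of the white index line on the outer ring's face, 28 mm from the axis; moves with the ring.
- coarse_ring (a joint): Angle of the outer ring, rad: 0 when its index line points exactly at the long line (uphill); positive is counter-clockwise as seen looking at the panel. Starts at +0.45 to +1.2. Friction torque about 0.06 N m; it stays where it is left.
- fine_index (a point): Outer end of the dark index line on the end face of the inner (fine) knob, 13 mm from the axis; moves with that knob. The inner knob is a grey metal knob, 28 mm in diameter, standing 20 mm out of the middle of the outer ring's face on the same axis; it turns very lightly.
- fine_knob (a joint): Angle of the inner knob, rad, same zero and sense as the outer ring; starts anywhere from -1.2 to +1.2.
- long_line (a point): Middle of the long broad line of the scale on the panel, 43 mm uphill of the dial axis; the other scale lines are short and thin.
- head_top (a point): Middle of the pump head's top face. The pump head is a black and cream block (54 mm along the drive's x, tube stubs sticking out along y), 50 mm high, on the right rear of the deck; its solid body is 47 mm along the drive's x (front to back) by 64 mm along y, centred under this point. Site axes are those of the drive. Grip it front to back from above.
- pump_clip (a joint): How far the pump head has been lifted off its seat against its sprung clip, m: 0 fully home, end stop at 0.028. It takes about 4.5 N to start lifting (weight included), then 0.5 N per mm: about 10 N at 11 mm. It springs back home when let go.
- dial_lock_tip (a point): Centre of the black ball (26 mm in diameter) at the end of the dial lock lever, on the left rear of the deck. The lever is a steel rod, 75 mm from its pivot to the ball, on a block 70 x 50 x 25 mm; the pivot lies along the drive's y, 22 mm above the deck, at drive x = 48, y = +83 mm. The ball travels about 72 mm front to back. Site axes turn with the lever; y is the drive's y.
- dial_lock (a joint): Angle of the dial lock lever, rad: 0 all the way forward (dial locked, leaning 0.5 rad to the front), 1.0 all the way back (dial free, leaning 0.5 rad to the rear); starts at 0 to 0.12. It takes about 1 N at the ball and stays where it is left.
- small_bottle: Small capped glass bottle, 47 mm wide and 98 mm high, loose on the table beside the left rear of the drive; origin at the centre of its underside. To be left alone.
- petri: Petri dish, 60 mm wide, 15 mm high, loose on the table right of the drive's front; origin at the centre of its underside. To be left alone.
- bench_timer: White bench timer standing on edge, 25 x 66 x 60 mm high, loose on the table behind the drive; origin at the centre of its underside. To be left alone.

How it is judged:
On the way, in this order (a step that is already met when the one before it is completed fails the run):
1. the pump head is pulled up against its clip with about 10 N (7.5 to 12.5 N: lifted 6 to 16 mm) and the pull is held for 0.4 s (value of joint pump_clip between 0.006 and 0.016 m), for 0.4 s.
2. the pump head is back home (within 1.5 mm) and then the lock lever is swung back (beyond 0.8 rad) (value of joint pump_clip below 0.0015 m and value of joint dial_lock above 0.8 rad), for 0.2 s.
3. the outer ring's index points at the long line within 0.09 rad (5 degrees), with the lever still back (value of joint coarse_ring between -0.09 and 0.09 rad and value of joint dial_lock above 0.7 rad), for 0.3 s.
4. the lock lever is swung forward again (below 0.2 rad) (value of joint dial_lock below 0.2 rad), for 0.2 s.
At the end, for the whole second after the job is handed in: The outer ring's index points at the long line within 0.09 rad, the inner knob's index is within 2.5 mm (11 degrees) of where it started, the lock lever is forward (below 0.2 rad) and the pump head is home within 1.5 mm (value of joint coarse_ring between -0.09 and 0.09 rad and distance of fine_index from where it was at the start of the episode below 0.0025 m and value of joint dial_lock below 0.2 rad and value of joint pump_clip below 0.0015 m); the robot touches nothing.
It fails at once if the inner knob is turned off its setting (its index moves more than 2.5 mm) (distance of fine_index from where it was at the start of the episode above 0.0025 m).
It fails at once if the pump head is pulled too hard (lifted more than 21 mm, 15 N) (value of joint pump_clip above 0.021 m).
It fails at once if the outer ring is turned (index more than 5 mm) and stands off the long line while the lever is forward (below 0.5 rad) (distance of coarse_index from where it was at the start of the episode above 0.005 m and (value of joint coarse_ring above 0.12 rad or value of joint coarse_ring below -0.12 rad) and value of joint dial_lock below 0.5 rad).
It fails at once if the small bottle, the petri dish or the timer is moved more than 15 mm, or the small bottle or the timer is tipped (distance of any of small_bottle, petri, bench_timer from where it was at the start of the episode above 0.015 m or angle between any of small_bottle, bench_timer's own z axis and vertical above 0.3 rad).
It also fails if it takes over 61 s, if anything falls off the work surface, if the arm or the gripper's body presses on something with over 40 N, if the wrist force passes 120 N, or if a joint passes its speed limit or range.

## Working session

There is one attempt and no reset: what is moved stays moved. The work goes in short steps, Python scripts to look and compute and a tool call to move; the robot and the scene stay as the last step left them, time stands still between calls to the robot, and variables do not carry over. Pictures are saved under pics/ and viewed, at most 10 in all, crops included, and the job is handed in when it is done.

Besides the shell and the picture viewer there is one more tool, called after ">>>" by a JSON object that holds its "op" and its "data", one argument or row to a line. apply_moves: Moves the arm, as the interface text tells. Its arguments: {"type":"object","properties":{"commands":{"type":"array"},"newtons":{"type":"number"}},"required":["commands"]}

```bash
mkdir -p pics; ls; cat > h.py <<'E'
from cell import observe, imaging, arm
import numpy as np, cv2
def save(cam,fn):
    im,d=imaging.get_image(cam); cv2.imwrite('pics/'+fn+'.png',im[:,:,::-1]); np.savez('pics/'+fn+'.npz',im=im,d=d); return im,d
def px2w(cam,d,u,v,z=None):
    p=imaging.camera_params(cam);K=np.array(p['camera_matrix']);R=np.array(p['rotation']);o=np.array(p['origin'])
    q=cv2.undistortPoints(np.array([[[u,v]]],float),K,np.array(p['dist'],float))[0,0]
    ray=np.array([q[0],-q[1],-1.])
    if z is not None:
        r=R@ray; return o+r*(z-o[2])/r[2]
    return o+R@(ray*d[int(round(v)),int(round(u))])
def w2px(cam,P):
    p=imaging.camera_params(cam);R=np.array(p['rotation']);o=np.array(p['origin'])
    c=R.T@(np.array(P)-o); c=c*[1,-1,-1]
    return cv2.projectPoints(c.reshape(1,1,3),np.zeros(3),np.zeros(3),np.array(p['camera_matrix']),np.array(p['dist'],float))[0].ravel()
E
python3 -c "
from h import *
for c in ['top','side']:
    save(c,c+'0'); p=imaging.camera_params(c); print(p)
print(observe(), arm.grasp_offset)"
```

```text
pics
{'camera_matrix': array([[475.98608293,   0.        , 317.22772838],
       [  0.        , 475.98608293, 240.60664098],
       [  0.        ,   0.        ,   1.        ]]), 'dist': array([-0.0870531,  0.       ,  0.       ,  0.       ,  0.       ]), 'origin': array([0.43447777, 0.34563062, 0.96158917]), 'rotation': array([ 0.09616738, -0.05062886, -1.60042918])}
{'camera_matrix': array([[474.18913992,   0.        , 320.20128188],
       [  0.        , 474.18913992, 243.06138638],
       [  0.        ,   0.        ,   1.        ]]), 'dist': array([-0.06158713,  0.        ,  0.        ,  0.        ,  0.        ]), 'origin': array([ 0.43322277, -0.38777712,  0.5310575 ]), 'rotation': array([ 1.07574801, -0.05118469, -0.12125162])}
{'clock': 0.1, 'joints': array([-1.28261229,  0.43513062,  0.02498241,  1.5739967 , -0.0116066 ,
        1.13400495, -0.07507709]), 'dq': array([ 2.71310894e-04, -1.12390602e-03, -7.91506044e-04, -7.88819733e-04,
       -1.51379675e-03,  9.59359445e-05, -7.44806441e-04]), 'joint_efforts': array([ 2.73363177e-03, -6.69124174e+01,  9.88008566e-01, -3.15147936e+01,
       -6.04247209e-02,  3.74518870e-02,  2.94363736e-05]), 'position': array([0.23794881, 0.577439  , 0.22604129]), 'ee_rot': array([-6.10003014e-01, -3.08165027e+00,  2.17804955e-03]), 'force': array([0.04680731, 0.06699845, 0.50730634]), 'ft_torque': array([-0.0301705 , -0.05082985,  0.02922754]), 'gripper_force': 0.0, 'width': 0.9947436347101241} 0.0188
```

```bash
sed -i "s/R=np.array(p\['rotation'\])/R=cv2.Rodrigues(np.array(p['rotation']))[0]/" h.py; grep -c Rodrigues h.py
```

```text
2
```

View pics/top0.png

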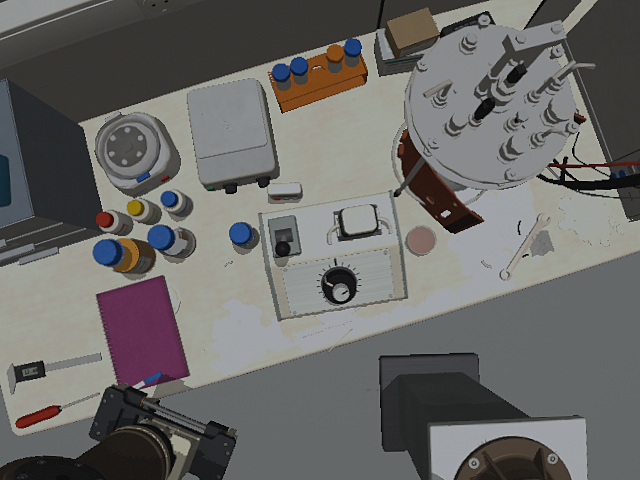

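View pics/side0.png

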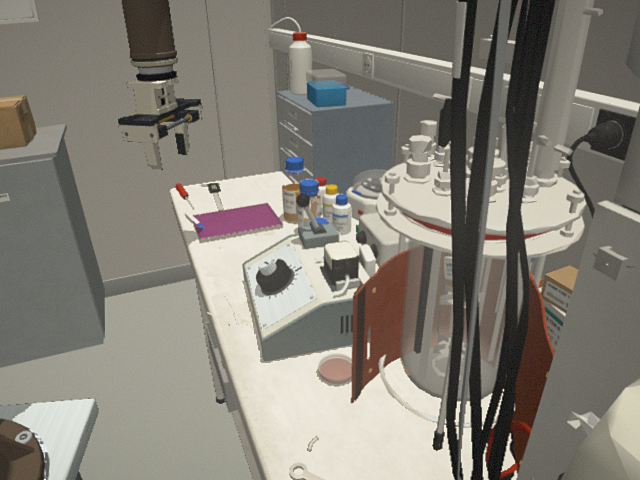

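```bash
python3 -c "
from h import *
z=np.load('pics/top0.npz');d=z['d']
im=z['im'][180:330,220:440,::-1]
cv2.imwrite('pics/c0.png',cv2.resize(im,None,fx=3.6,fy=3.6,interpolation=3))
for n,u,v in [('RL',263,214),('RR',395,193),('FL',279,319),('FR',406,298),('head',358,221),('ball',283,249),('bottle',240,233),('timer',285,190),('petri',421,240),('fine',341,293)]:
    print(n,px2w('top',d,u,v).round(4))
"
```

```text
RL [0.5683 0.4682 0.0952]
RR [0.6131 0.2132 0.0219]
FL [0.3722 0.4484 0.0467]
FR [0.4048 0.2043 0.0436]
head [0.5426 0.2967 0.146 ]
ball [0.4944 0.4224 0.1964]
bottle [0.534  0.5107 0.0995]
timer [0.6187 0.4295 0.0617]
petri [0.5175 0.1653 0.018 ]
fine [0.4195 0.3296 0.1142]
```

View pics/c0.png

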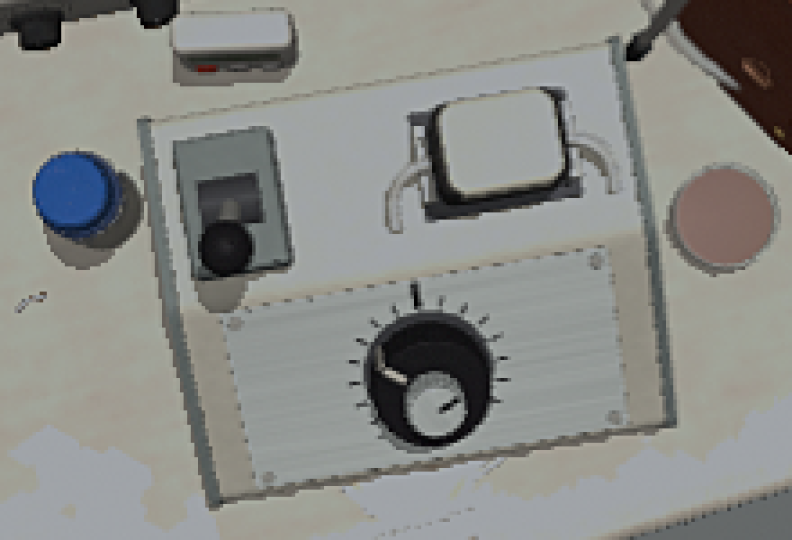

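```bash
cat >> h.py <<'E'
AX=np.array([-.438,0,.899]); D0=np.array([-.05,0,.069])
def drv(q,P):
    c,s=np.cos(q[2]),np.sin(q[2]); P=np.array(P); return np.array([q[0]+c*P[0]-s*P[1],q[1]+s*P[0]+c*P[1],P[2]])
E
python3 -c "
from h import *
from scipy.optimize import least_squares
off=np.array([220,180])
C=lambda u,v:np.array([u,v])/3.6+off
pts=[((-.1,.126,.045),C(213,503)),((-.1,-.126,.045),C(675,423)),((.1,.126,.094),C(143,120)),((.1,-.126,.094),C(617,40)),((-.0113,0,.0878),C(416,295))]
f=lambda q:np.concatenate([w2px('top',drv(q,P))-m for P,m in pts])
r=least_squares(f,[.48,.33,.133]);q=r.x;print(q.round(4),r.fun.round(1))
np.save('q.npy',q)
for n,P in [('ringface',D0+.030*AX),('knobtop',D0+.050*AX),('long',(-.0113,0,.0878)),('pivot',(.048,.083,.116)),('ball0',(.048-.075*np.sin(.5),.083,.116+.075*np.cos(.5)))]:
    w=drv(q,P);print(n,w.round(4),((w2px('top',w)-off)*3.6).round(0))
d=np.load('pics/top0.npz')['d']
h=px2w('top',d,*C(503,143));print('head',h)
# head cloud
c=[]
for v in range(195,245):
  for u in range(325,395):
    p=px2w('top',d,u,v)
    if .139<p[2]<.153:c.append(p)
c=np.array(c);a=q[2];R=np.array([[np.cos(a),np.sin(a)],[-np.sin(a),np.cos(a)]])
l=(c[:,:2]-q[:2])@R.T;print('head local',np.percentile(l,[2,98],axis=0).round(4),c[:,2].mean())
# index ring: project onto face plane
def onface(u,v,h):
    p0=px2w('top',d,u,v,0.2);p1=px2w('top',d,u,v,0.05)
    n=drv([0,0,q[2]],AX);c0=drv(q,D0+h*AX);t=((c0-p0)@n)/((p1-p0)@n);w=p0+t*(p1-p0)-c0
    up=drv([0,0,q[2]],(.899,0,.438));le=drv([0,0,q[2]],(0,1,0));return w@up,w@le
for uv in [(377,350),(383,365),(405,382)]: x,y=onface(*C(*uv),.030);print('coarse',x,y,np.arctan2(y,x))
for uv in [(461,400),(440,412)]: x,y=onface(*C(*uv),.050);print('fine',x,y,np.arctan2(y,x))
"
```

```text
[0.4874 0.3386 0.1373] [-0.8 -0.2  0.8  0.1 -1.4  0.5  1.3 -0.3  0.1 -0.1]
ringface [0.4248 0.3299 0.096 ] [434. 396.]
knobtop [0.4161 0.3287 0.114 ] [438. 414.]
long [0.4762 0.337  0.0878] [416. 295.]
pivot [0.5236 0.4274 0.116 ] [232. 202.]
ball0 [0.4879 0.4225 0.1818] [230. 265.]
head [0.54473992 0.29369173 0.1462368 ]Traceback (most recent call last):
  File "<string>", line 18, in <module>
    p=px2w('top',d,u,v)
  File "h.py", line 6, in px2w
    p=imaging.camera_params(cam);K=np.array(p['camera_matrix']);R=cv2.Rodrigues(np.array(p['rotation']))[0];o=np.array(p['origin'])
ValueError: time passes only in moves, steps and waits
```

```bash
sed -i '2a import functools\nclass _I:\n    get_image=staticmethod(imaging.get_image); camera_params=staticmethod(functools.lru_cache(imaging.camera_params))\nimaging=_I()' h.py
python3 -c "
from h import *
q=np.load('q.npy');off=np.array([220,180]);C=lambda u,v:np.array([u,v])/3.6+off
d=np.load('pics/top0.npz')['d']
c=np.array([px2w('top',d,u,v) for v in range(195,245) for u in range(325,395)])
c=c[(c[:,2]>.139)&(c[:,2]<.153)]
a=q[2];R=np.array([[np.cos(a),np.sin(a)],[-np.sin(a),np.cos(a)]])
l=(c[:,:2]-q[:2])@R.T;lh=np.percentile(l,[2,98],axis=0);print('head local',lh.round(4),c[:,2].mean(), drv(q,[*lh.mean(0),.144]))
def onface(u,v,h):
    p0=px2w('top',d,u,v,0.2);p1=px2w('top',d,u,v,0.05)
    n=drv([0,0,q[2]],AX);c0=drv(q,D0+h*AX);t=((c0-p0)@n)/((p1-p0)@n);w=p0+t*(p1-p0)-c0
    up=drv([0,0,q[2]],(.899,0,.438));le=drv([0,0,q[2]],(0,1,0));return w@up,w@le
for uv in [(377,350),(383,365),(405,382)]: x,y=onface(*C(*uv),.030);print('coarse',x,y,np.arctan2(y,x))
for uv in [(461,400),(440,412),(435,407)]: x,y=onface(*C(*uv),.050);print('fine',x,y,np.arctan2(y,x))
from scipy.spatial.transform import Rotation as T
print(T.from_rotvec(observe()['ee_rot']).as_matrix().round(3))
"
```

```text
head local [[ 0.03   -0.0816]
 [ 0.0746 -0.0207]] 0.1466026084994014 [0.54614149 0.29504951 0.144     ]
coarse 0.03011128653754096 0.02421718890804221 0.6773308036750265
coarse 0.0214520848305033 0.022562994916645863 0.8106321125584212
coarse 0.010149518575049542 0.01317803158204557 0.9145016540467646
fine 0.005195065858553056 -0.012398500201476821 -1.1740122215607975
fine 0.0006243686596541665 -0.0012872671380460025 -1.1191928330546077
fine 0.0037952138845215207 0.0007414113206297959 0.1929245680885484
[[-0.925  0.381 -0.   ]
 [ 0.381  0.925 -0.001]
 [-0.    -0.001 -1.   ]]
```

```bash
python3 -c "
from h import *
q=np.load('q.npy')
d=np.load('pics/top0.npz')['d']
c=np.array([px2w('top',d,u,v) for v in range(0,360,4) for u in range(150,640,4) if d[v,u]>0])
c=c[(c[:,2]>.13)&(c[:,0]>.3)]
g=((c[:,:2]*20).astype(int))
import collections
m=collections.defaultdict(float)
for k,z in zip(map(tuple,g),c[:,2]): m[k]=max(m[k],z)
for k in sorted(m): print((k[0]/20,k[1]/20,round(m[k],2)),end=' ')
print(c[:,1].min())
"
```

```text
(np.float64(0.45), np.float64(0.4), np.float64(0.2)) (np.float64(0.5), np.float64(0.05), np.float64(0.19)) (np.float64(0.5), np.float64(0.1), np.float64(0.19)) (np.float64(0.5), np.float64(0.25), np.float64(0.15)) (np.float64(0.5), np.float64(0.3), np.float64(0.15)) (np.float64(0.5), np.float64(0.4), np.float64(0.2)) (np.float64(0.5), np.float64(0.6), np.float64(0.14)) (np.float64(0.5), np.float64(0.65), np.float64(0.14)) (np.float64(0.55), np.float64(-0.2), np.float64(0.14)) (np.float64(0.55), np.float64(-0.15), np.float64(0.19)) (np.float64(0.55), np.float64(-0.1), np.float64(0.29)) (np.float64(0.55), np.float64(-0.05), np.float64(0.17)) (np.float64(0.55), np.float64(0.0), np.float64(0.33)) (np.float64(0.55), np.float64(0.05), np.float64(0.39)) (np.float64(0.55), np.float64(0.1), np.float64(0.39)) (np.float64(0.55), np.float64(0.15), np.float64(0.33)) (np.float64(0.55), np.float64(0.25), np.float64(0.15)) (np.float64(0.55), np.float64(0.3), np.float64(0.15)) (np.float64(0.55), np.float64(0.65), np.float64(0.13)) (np.float64(0.6), np.float64(-0.2), np.float64(0.15)) (np.float64(0.6)
[... 1798 characters left out ...]
at64(0.5), np.float64(0.33)) (np.float64(0.85), np.float64(0.55), np.float64(0.31)) (np.float64(0.85), np.float64(0.6), np.float64(0.23)) (np.float64(0.85), np.float64(0.65), np.float64(0.19)) (np.float64(0.9), np.float64(-0.15), np.float64(0.22)) (np.float64(0.9), np.float64(-0.05), np.float64(0.16)) (np.float64(0.9), np.float64(0.35), np.float64(0.16)) (np.float64(0.9), np.float64(0.4), np.float64(0.19)) (np.float64(0.9), np.float64(0.45), np.float64(0.21)) (np.float64(0.9), np.float64(0.5), np.float64(0.24)) (np.float64(0.9), np.float64(0.55), np.float64(0.24)) (np.float64(0.95), np.float64(0.3), np.float64(0.14)) (np.float64(0.95), np.float64(0.35), np.float64(0.16)) -0.22563062628430608
```

```bash
python3 -c "
from h import *
q=np.load('q.npy')
for cam in ['top','side']:
  d=np.load('pics/%s0.npz'%cam)['d']
  c=np.array([px2w(cam,d,u,v) for v in range(0,480,2) for u in range(100,640,2) if d[v,u]>0])
  c=c[(c[:,2]>.17)&(c[:,2]<.6)&(c[:,0]>.3)&(c[:,0]<.9)]
  a=q[2];R=np.array([[np.cos(a),np.sin(a)],[-np.sin(a),np.cos(a)]])
  l=(c[:,:2]-np.array([.546,.295]))@R.T
  dd=np.hypot(np.maximum(abs(l[:,0])-.095,0),np.maximum(abs(l[:,1])-.0375,0))
  for i in np.argsort(dd)[:200:25]: print(cam,dd[i].round(3),c[i].round(3),l[i].round(3))
"
```

```text
top 0.043 [0.662 0.231 0.295] [ 0.106 -0.079]
top 0.047 [0.658 0.225 0.296] [ 0.102 -0.084]
top 0.049 [0.651 0.222 0.325] [ 0.094 -0.087]
top 0.051 [0.658 0.221 0.323] [ 0.1   -0.088]
top 0.053 [0.646 0.218 0.298] [ 0.088 -0.09 ]
top 0.054 [0.634 0.215 0.324] [ 0.076 -0.092]
top 0.056 [0.617 0.211 0.342] [ 0.059 -0.093]
top 0.057 [0.651 0.214 0.325] [ 0.093 -0.095]
side 0.051 [0.657 0.222 0.406] [ 0.1   -0.088]
side 0.066 [0.614 0.2   0.344] [ 0.055 -0.103]
side 0.069 [0.613 0.197 0.343] [ 0.053 -0.107]
side 0.073 [0.621 0.194 0.213] [ 0.061 -0.11 ]
side 0.085 [0.497 0.412 0.177] [-0.033  0.122]
side 0.089 [0.601 0.175 0.324] [ 0.038 -0.127]
side 0.091 [0.619 0.175 0.171] [ 0.056 -0.129]
side 0.094 [0.644 0.176 0.324] [ 0.08  -0.131]
```

>>> {"op": "apply_moves", "data": {
  "commands": [
    [100,0,0,0.6,-0.3],
    [100,0.3,-0.3,0.6,-0.3],
    [100,0.6,-0.5,0,-0.3],
    [100,0.6,-0.5,0,-0.3],
    [100,0.6,-0.5,0,-0.3],
    [100,0.6,-0.5,0,-0.3],
    [100,0.6,-0.6,0,-0.286],
    [100,0.6,-0.6,0,0],
    [100,0.6,-0.6,0,0],
    [100,0.6,-0.6,0,0],
    [100,0.6,0,0,0],
    [100,0,0,0,0]
  ],
  "newtons": 40
}}

```text
clock: 1.6
position: [0.5819, 0.2943, 0.2977]
ee_rot: [2.067, 2.364, -0.002]
force: [-0.2, 0.3, 0.5]
width: 0.996
gripper_force: 0.0
```

>>> {"op": "apply_moves", "data": {
  "commands": [
    [100,-0.6,0,0,0],
    [100,0,0,-0.7,0],
    [100,0,0,-0.7,0],
    [100,0,0,-0.5,0],
    [100,0,0,-0.4,0],
    [100,0,0,-0.4,0],
    [100,0,0,-0.35,0],
    [100,0,0,0,0]
  ]
}}

```text
clock: 2.6
position: [0.5418, 0.2961, 0.1142]
ee_rot: [-2.062, -2.368, 0.005]
force: [0.9, 0.6, 0.8]
width: 0.999
gripper_force: 0.0
```

>>> {"op": "apply_moves", "data": {
  "commands": [
    [50,0,0,0,0],
    [40,0,0,0,0],
    [30,0,0,0,0],
    [30,0,0,0,0],
    [30,0,0,0,0],
    [30,0,0,0,0]
  ],
  "newtons": 40
}}

```text
clock: 3.35
position: [0.547, 0.2963, 0.1165]
ee_rot: [2.063, 2.365, 0.007]
force: [9.9, 2.4, -4.6]
width: 0.507
gripper_force: 40.0
```

>>> {"op": "apply_moves", "data": {
  "commands": [
    [30,0.05,0,0.04,0],
    [30,0,0,0.04,0],
    [30,0,0,0.04,0],
    [30,0,0,0,0],
    [30,0,0,0,0]
  ]
}}

```text
clock: 3.98
position: [0.5471, 0.2963, 0.1229]
ee_rot: [-2.064, -2.368, -0.001]
force: [1.9, 4.1, -8.0]
width: 0.508
gripper_force: 40.0
```

>>> {"op": "apply_moves", "data": {
  "commands": [
    [30,0,0,0.04,0],
    [30,0,0,0.03,0],
    [30,0,0,0,0],
    [30,0,0,0,0],
    [30,0,0,0,0],
    [30,0,0,0,0],
    [30,0,0,0,0]
  ]
}}

```text
clock: 4.85
position: [0.5471, 0.2963, 0.127]
ee_rot: [-2.064, -2.368, -0.001]
force: [2.3, 3.9, -9.8]
width: 0.51
gripper_force: 40.0
```

>>> {"op": "apply_moves", "data": {
  "commands": [
    [30,0,0,-0.06,0],
    [30,0,0,-0.06,0],
    [30,0,0,-0.06,0],
    [30,0,0,0,0],
    [30,0,0,0,0],
    [100,0,0,0,0],
    [100,0,0,0,0],
    [100,0,0,0,0],
    [100,0,0,0,0]
  ]
}}

```text
clock: 5.98
position: [0.5472, 0.2956, 0.1164]
ee_rot: [2.065, 2.368, -0.0]
force: [-0.4, 0.0, 0.3]
width: 0.894
gripper_force: 0.0
```

>>> {"op": "apply_moves", "data": {
  "commands": [
    [100,0,0,0.4,0],
    [100,0,0,0.7,0],
    [100,0,0,0.7,0],
    [50,0,0,0.76,0],
    [0,-0.4,0.3,0,0.35],
    [0,-0.4,0.4,0,0.35],
    [0,-0.4,0.4,0,0.35],
    [0,-0.4,0.4,0,0.35],
    [0,-0.08,0.4,0,0.35],
    [0,0,0.1,0,0.35],
    [0,0,0,0,0.35],
    [0,0,0,0,0.35]
  ],
  "newtons": 20
}}

```text
clock: 7.48
position: [0.4463, 0.4158, 0.2699]
ee_rot: [-0.044, -3.141, 0.0]
force: [0.2, -0.4, -0.3]
width: 0.068
gripper_force: 0.0
```

>>> {"op": "apply_moves", "data": {
  "commands": [
    [0,0,0,0,0.34],
    [0,0,0,-0.6,0],
    [0,0,0,-0.6,0],
    [0,0,0,-0.47,0],
    [0,0,0,0,0]
  ]
}}

```text
clock: 8.1
position: [0.4453, 0.4146, 0.1678]
ee_rot: [0.213, -3.131, 0.005]
force: [0.2, -0.7, 0.4]
width: 0.006
gripper_force: 0.0
```

>>> {"op": "apply_moves", "data": {
  "commands": [
    [0,0.2,0.05,0,0],
    [0,0.2,0.03,0,0],
    [0,0.2,0.03,0,0],
    [0,0.2,0.03,0,0],
    [0,0.2,0.03,0,0],
    [0,0.2,0.03,0,0],
    [0,0.2,0.03,0,0],
    [0,0.15,0.02,0,0],
    [0,0,0,0,0]
  ]
}}

```text
clock: 9.22
position: [0.5377, 0.4305, 0.1689]
ee_rot: [0.214, -3.13, 0.003]
force: [-7.9, -3.1, 1.5]
width: 0.004
gripper_force: 3.9
```

```bash
python3 -c "
from h import *
im,d=save('side','s1');cv2.imwrite('pics/s1c.png',cv2.resize(im[160:360,220:420,::-1],None,fx=3,fy=3,interpolation=3))"
```

```text
(no output)
```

View pics/s1c.png

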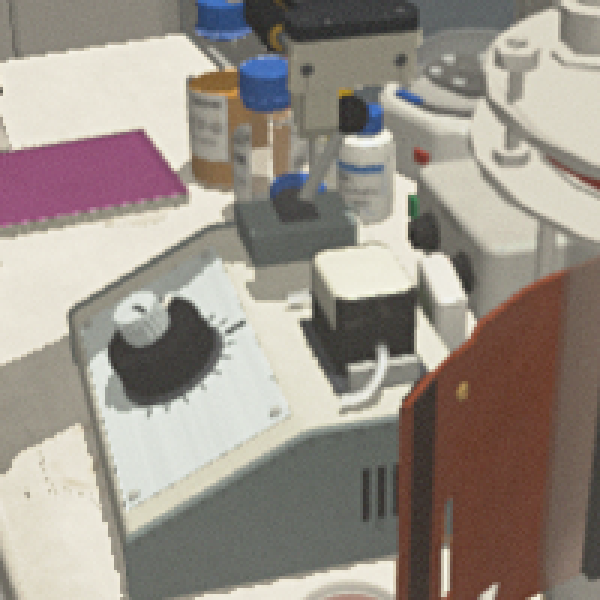

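>>> {"op": "apply_moves", "data": {
  "commands": [
    [0,-0.3,0,0,0],
    [30,-0.4,-0.2,0.5,0.25],
    [100,-0.5,-0.5,0,0.25],
    [100,-0.5,-0.5,0,0],
    [100,-0.12,-0.47,0,0],
    [100,0,0,0,0],
    [100,0,0,0,0]
  ],
  "newtons": 15
}}

```text
clock: 10.15
position: [0.4308, 0.3316, 0.2002]
ee_rot: [-0.602, 3.082, 0.002]
force: [-0.5, 0.1, 0.2]
width: 0.611
gripper_force: 0.0
```

>>> {"op": "apply_moves", "data": {
  "commands": [
    [100,-0.03,-0.02,0,0],
    [100,0,0,0,0],
    [100,0,0,0,0],
    [100,0,0,-0.5,0],
    [100,0,0,-0.5,0],
    [100,0,0,-0.4,0],
    [100,0,0,-0.3,0],
    [100,0,0,-0.25,0],
    [100,0,0,0,0]
  ]
}}

```text
clock: 11.28
position: [0.4278, 0.3291, 0.0818]
ee_rot: [0.603, -3.082, 0.001]
force: [-0.5, -0.1, -0.2]
width: 1.0
gripper_force: 0.0
```

>>> {"op": "apply_moves", "data": {
  "commands": [
    [55,0,0,0,0],
    [55,0,0,0,0],
    [50,0,0,0,0],
    [50,0,0,0,0],
    [50,0,0,0,0],
    [50,0,0,0,0]
  ]
}}

```text
clock: 12.02
position: [0.4284, 0.33, 0.0831]
ee_rot: [-0.603, 3.083, 0.001]
force: [-0.8, 0.9, 4.9]
width: 0.66
gripper_force: 15.0
```

>>> {"op": "apply_moves", "data": {
  "commands": [
    [50,0,0,0,-0.2],
    [50,0,0,0,-0.2],
    [50,0,0,0,-0.2],
    [50,0,0,0,-0.2],
    [50,0,0,0,-0.2],
    [50,0,0,0,0],
    [100,0,0,0,0],
    [100,0,0,0,0],
    [100,0,0,0,0],
    [100,0,0,0,0]
  ]
}}

```text
clock: 13.28
position: [0.4284, 0.329, 0.0826]
ee_rot: [-0.179, -3.136, 0.001]
force: [0.6, -0.1, 0.5]
width: 0.994
gripper_force: 0.0
```

```bash
python3 -c "
from h import *
im,d=save('side','s2');im2,_=save('top','t2');a=cv2.resize(im[230:320,235:325,::-1],(400,400),interpolation=3);b=cv2.resize(im2[240:330,295:385,::-1],(400,400),interpolation=3)
cv2.imwrite('pics/s2c.png',np.hstack([a,b]))"
```

```text
(no output)
```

View pics/s2c.png

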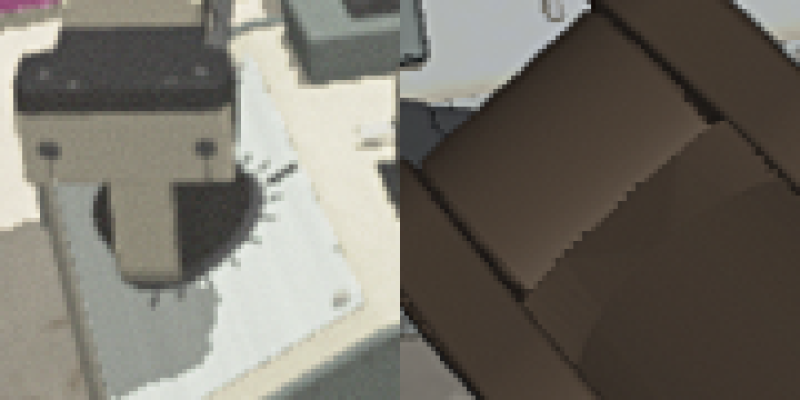

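>>> {"op": "apply_moves", "data": {
  "commands": [
    [100,0,0,0.6,0],
    [100,0,0,0.7,0],
    [100,0,0,0.7,0],
    [100,-0.5,0.6,0,0.25],
    [100,-0.5,0.7,0,0.25],
    [100,-0.5,0.7,0,0.25],
    [100,-0.5,0.8,0,0.25],
    [100,0,0,0,0]
  ]
}}

```text
clock: 14.38
position: [0.304, 0.5015, 0.2025]
ee_rot: [0.616, -3.079, -0.004]
force: [-0.3, -0.7, -0.1]
width: 0.998
gripper_force: 0.0
```

```bash
python3 -c "
from h import *
im,d=save('top','t3')
cv2.imwrite('pics/t3c.png',np.hstack([cv2.resize(np.load('pics/top0.npz')['im'][250:320,305:375,::-1],(400,400),interpolation=3),cv2.resize(im[250:320,305:375,::-1],(400,400),interpolation=3)]))"
```

```text
(no output)
```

View pics/t3c.png

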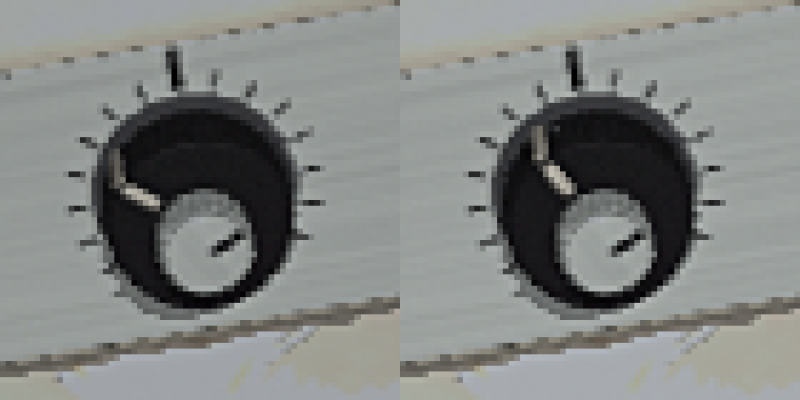

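```bash
cat >> h.py <<'E'
def onface(u,v,h=.03):
    q=np.load('q.npy'); p0=px2w('top',None,u,v,0.2);p1=px2w('top',None,u,v,0.05)
    n=drv([0,0,q[2]],AX);c0=drv(q,D0+h*AX);t=((c0-p0)@n)/((p1-p0)@n);w=p0+t*(p1-p0)-c0
    return np.array([w@drv([0,0,q[2]],(.899,0,.438)),w@drv([0,0,q[2]],(0,1,0))])
E
python3 -c "
from h import *
C=lambda p:(305+p[0]/5.714,250+p[1]/5.714)
for o,i in [((120,187),(160,205)),((143,163),(173,192))]:
    a=onface(*C(o));b=onface(*C(i));e=a-b;print(a,b,np.arctan2(e[1],e[0]),np.arctan2(a[1],a[0]))
for p in [(212,253),(242,237),(208,240)]:print('k',onface(*C(p),.05))
q=np.load('q.npy')
# predicted outer index end at angle th
for th in [0,.4,.45,.5,.9,.95,1.0,1.05]:
    P=D0+.03*AX+.028*(np.cos(th)*np.array([.899,0,.438])+np.sin(th)*np.array([0,1,0]));print(th,((w2px('top',drv(q,P))-[305,250])*5.714).round(0))
"
```

```text
[0.01896429 0.02366169] [0.01044409 0.01221692] 0.9308481584728238 0.895155500839103
[0.02583097 0.01526897] [0.01416389 0.00749954] 0.5874908878812525 0.5338579301227679
k [ 0.00099111 -0.00112454]
k [ 0.00471522 -0.0110709 ]
k [ 0.00565918 -0.00054934]
0 [190. 149.]
0.4 [157. 161.]
0.45 [153. 163.]
0.5 [149. 166.]
0.9 [126. 190.]
0.95 [124. 194.]
1.0 [122. 198.]
1.05 [121. 202.]
```

>>> {"op": "apply_moves", "data": {
  "commands": [
    [100,0.5,-0.7,0,0],
    [100,0.5,-0.7,0,0],
    [100,0.5,-0.7,0,0],
    [100,0.57,-0.77,0,0],
    [100,0,0,0,0],
    [100,0,0,-0.5,0],
    [100,0,0,-0.5,0],
    [100,0,0,-0.4,0],
    [100,0,0,-0.35,0],
    [100,0,0,-0.25,0],
    [100,0,0,0,0]
  ]
}}

```text
clock: 15.8
position: [0.4321, 0.3245, 0.082]
ee_rot: [0.601, -3.082, 0.002]
force: [0.5, -0.7, -0.4]
width: 0.998
gripper_force: 0.0
```

>>> {"op": "apply_moves", "data": {
  "commands": [
    [50,0,0,0,0],
    [50,0,0,0,0],
    [50,0,0,0,0],
    [50,0,0,0,0],
    [50,0,0,0,0],
    [50,0,0,0,-0.2],
    [50,0,0,0,-0.2],
    [50,0,0,0,-0.2],
    [50,0,0,0,-0.2],
    [50,0,0,0,-0.2],
    [50,0,0,0,0],
    [50,0,0,0,0]
  ]
}}

```text
clock: 17.3
position: [0.4315, 0.3306, 0.0844]
ee_rot: [0.172, 3.136, 0.011]
force: [-6.5, 10.9, 5.6]
width: 0.649
gripper_force: 15.5
```

>>> {"op": "apply_moves", "data": {
  "commands": [
    [100,0,0,0,0],
    [100,0,0,0,0],
    [100,0,0,0,0.2],
    [100,0,0,0,0.2],
    [100,0,0,0,0.2],
    [100,0,0,0,0.2],
    [100,0,0,0,0],
    [50,0,0,0,0],
    [50,0,0,0,0],
    [50,0,0,0,0],
    [50,0,0,0,0],
    [50,0,0,0,0]
  ]
}}

```text
clock: 18.8
position: [0.4313, 0.3308, 0.0831]
ee_rot: [-0.453, 3.107, 0.01]
force: [-2.9, 16.6, -7.7]
width: 0.655
gripper_force: 15.0
```

>>> {"op": "apply_moves", "data": {
  "commands": [
    [50,0,0,0,-0.2],
    [50,0,0,0,-0.2],
    [50,0,0,0,-0.1],
    [50,0,0,0,0],
    [50,0,0,0,0],
    [100,0,0,0,0],
    [100,0,0,0,0],
    [100,0,0,0,0],
    [100,0,0,0,0]
  ]
}}

```text
clock: 19.92
position: [0.4327, 0.3248, 0.0826]
ee_rot: [0.056, -3.141, 0.001]
force: [0.6, -0.3, -0.3]
width: 0.991
gripper_force: 0.0
```

>>> {"op": "apply_moves", "data": {
  "commands": [
    [100,0,0,0.6,0],
    [100,0,0,0.7,0],
    [100,0,0,0.7,0],
    [100,-0.5,0.6,0,0],
    [100,-0.5,0.7,0,0],
    [100,-0.5,0.7,0,0],
    [100,-0.5,0.8,0,0],
    [100,0,0,0,0]
  ]
}}

```text
clock: 20.92
position: [0.3083, 0.4972, 0.2023]
ee_rot: [0.068, -3.139, -0.002]
force: [0.9, 0.6, 0.4]
width: 0.996
gripper_force: 0.0
```

```bash
python3 -c "
from h import *
im,d=save('top','t4')
cv2.imwrite('pics/t4c.png',cv2.resize(im[250:320,305:375,::-1],(560,560),interpolation=3))"
```

```text
(no output)
```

View pics/t4c.png

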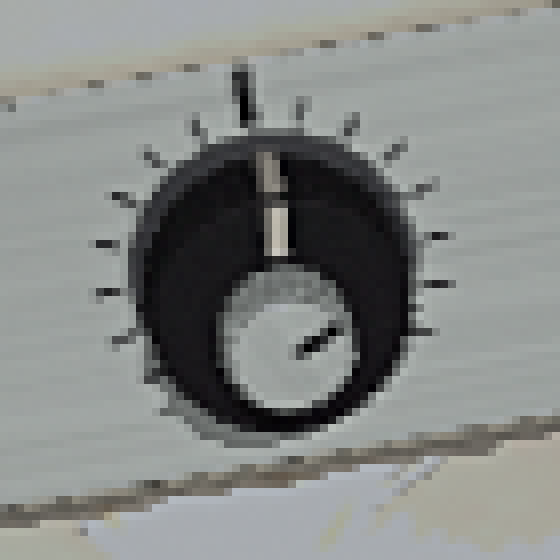

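```bash
python3 -c "
from h import *
def cents(f,box,light,h,thr):
    im=np.load('pics/'+f+'.npz')['im'].astype(float).sum(2)/3
    x0,x1,y0,y1=box;out=[]
    for v in range(y0,y1):
        r=im[v,x0:x1]; w=np.clip((r-thr) if light else (thr-r),0,None)
        if w.sum()>20: out.append((((np.arange(x0,x1)*w).sum()/w.sum()),v))
    P=np.array([onface(u,v,h) for u,v in out]);print(len(P),P.round(4).tolist())
    e=np.linalg.svd(P-P.mean(0))[2][0];e*=np.sign(e[0]);print(f,'dir',np.arctan2(e[1],e[0]),'mean',P.mean(0), 'ang',np.arctan2(P.mean(0)[1],P.mean(0)[0]))
cents('t4',(336,343,276,281),True,.03,70)
cents('t4',(333,338,259,265),False,0,130)
"
```

```text
5 [[0.0277, -0.0017], [0.0258, -0.0014], [0.0238, -0.0011], [0.0219, -0.0009], [0.0199, -0.0006]]
t4 dir -0.1353521631896473 mean [ 0.02380849 -0.00114728] ang -0.04815079221589703
6 [[0.049, 0.0011], [0.047, 0.0012], [0.045, 0.0012], [0.043, 0.0011], [0.0409, 0.0009], [0.0389, 0.0009]]
t4 dir 0.02012645724489679 mean [0.04397306 0.00104991] ang 0.023871568027599082
```

>>> {"op": "apply_moves", "data": {
  "commands": [
    [100,0.5,-0.7,0,0],
    [100,0.5,-0.7,0,0],
    [100,0.5,-0.7,0,0],
    [100,0.5,-0.67,0,0],
    [100,0,0,0,0],
    [100,0,0,-0.5,0],
    [100,0,0,-0.5,0],
    [100,0,0,-0.4,0],
    [100,0,0,-0.35,0],
    [100,0,0,-0.25,0],
    [100,0,0,0,0]
  ]
}}

```text
clock: 22.35
position: [0.432, 0.3264, 0.082]
ee_rot: [0.056, -3.14, 0.002]
force: [0.3, -0.3, -0.0]
width: 0.999
gripper_force: 0.0
```

>>> {"op": "apply_moves", "data": {
  "commands": [
    [50,0,0,0,0],
    [50,0,0,0,0],
    [50,0,0,0,0],
    [50,0,0,0,0],
    [50,0,0,0,0],
    [50,0,0,0,0.12],
    [50,0,0,0,0.12],
    [50,0,0,0,0],
    [50,0,0,0,0]
  ]
}}

```text
clock: 23.48
position: [0.4331, 0.3311, 0.0834]
ee_rot: [-0.248, 3.129, 0.008]
force: [0.9, 12.5, -8.5]
width: 0.646
gripper_force: 15.0
```

>>> {"op": "apply_moves", "data": {
  "commands": [
    [100,0,0,0,0],
    [100,0,0,0,0],
    [100,0,0,0,0],
    [100,0,0,0.6,0],
    [100,0,0,0.7,0],
    [100,0,0,0.7,0],
    [100,-0.5,0.6,0,0],
    [100,-0.5,0.7,0,0],
    [100,-0.5,0.7,0,0],
    [100,-0.5,0.8,0,0],
    [100,0,0,0,0]
  ]
}}

```text
clock: 24.85
position: [0.3082, 0.499, 0.2025]
ee_rot: [0.256, -3.129, -0.003]
force: [0.4, -0.8, 1.0]
width: 1.001
gripper_force: 0.0
```

```bash
python3 -c "
from h import *
im,d=save('top','t5')
cv2.imwrite('pics/t5c.png',cv2.resize(im[250:320,305:375,::-1],(560,560),interpolation=3))
im=im.astype(float).sum(2)/3
out=[]
for v in range(276,281):
    r=im[v,333:342];w=np.clip(r-70,0,None);out.append(onface((np.arange(333,342)*w).sum()/w.sum(),v))
P=np.array(out);e=np.polyfit(P[:,0],P[:,1],1);print(P.round(4).tolist(),np.arctan(e[0]))"
```

```text
[[0.0281, 0.0006], [0.0261, 0.0005], [0.0241, 0.0006], [0.0222, 0.0009], [0.0202, 0.0012]] -0.07384514046625106
```

View pics/t5c.png

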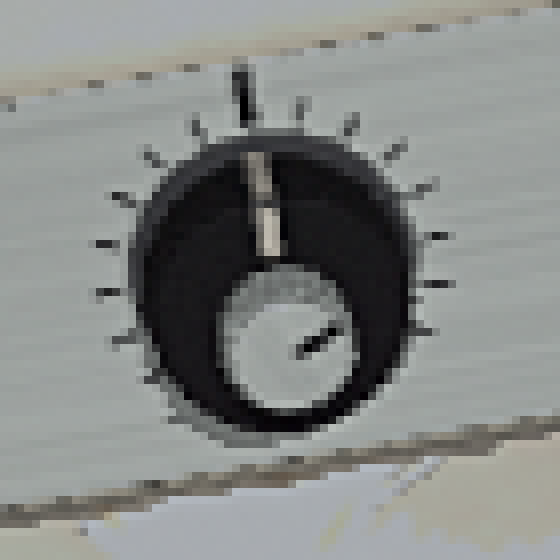

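```bash
python3 -c "
from h import *
im,d=save('side','s5')
q=np.load('q.npy')
U=np.array([.899,0,.438])
# rectify the face plane (h=.03) and panel plane (h=0) of each camera: 0.25mm/px, up = uphill, left = +y
def rect(cam,im,h,S=200,s=.0003):
    src=[];dst=[]
    g=np.linspace(-.06,.06,S*2); M=np.zeros((2*S,2*S,2),np.float32)
    pr=imaging.camera_params(cam);R=cv2.Rodrigues(np.array(pr['rotation']))[0]
    a,b=np.meshgrid(-g,-g) # cols: left=+y ; rows: top=uphill
    P=np.array([-.05,0,.069])+h*AX+b[...,None]*U+a[...,None]*np.array([0,1,0])
    c,s_=np.cos(q[2]),np.sin(q[2]);W=np.stack([q[0]+c*P[...,0]-s_*P[...,1],q[1]+s_*P[...,0]+c*P[...,1],P[...,2]],-1)
    X=((W-pr['origin'])@R)*[1,-1,-1]
    uv=cv2.projectPoints(X.reshape(-1,1,3),np.zeros(3),np.zeros(3),pr['camera_matrix'],np.array(pr['dist'],float))[0].reshape(2*S,2*S,2).astype(np.float32)
    o=cv2.remap(im,uv[...,0],uv[...,1],cv2.INTER_CUBIC);o[:,S]=[255,0,0];o[S]=[255,0,0];return o[:,:,::-1]
t=np.load('pics/t5.npz')['im']
r=np.vstack([np.hstack([rect(c,i,h)[0:300,50:350] for h in (0,.03)]) for c,i in (('top',t),('side',im))])
cv2.imwrite('pics/rect.png',r)"
```

View pics/rect.png

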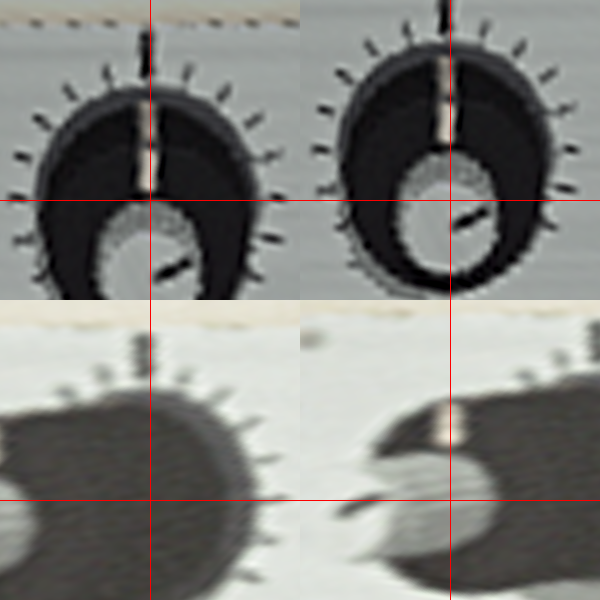

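>>> {"op": "apply_moves", "data": {
  "commands": [
    [50,0,0,0.65,0],
    [0,0,0,0.65,0],
    [0,0.6,-0.2,0,0],
    [0,0.8,-0.2,0,0],
    [0,0.8,-0.2,0,0],
    [0,0.8,-0.2,0,0],
    [0,0.8,-0.2,0,0],
    [0,0.7,0,0,0],
    [0,0.4,0,0,0],
    [0,0,0,0,0],
    [0,0,0,0,0]
  ]
}}

```text
clock: 26.32
position: [0.6064, 0.4341, 0.2806]
ee_rot: [0.243, -3.132, 0.001]
force: [-0.9, 0.3, -0.3]
width: 0.006
gripper_force: 0.0
```

Total push forward: dx ≈ -0.099, dy ≈ -0.013.

>>> {"op": "apply_moves", "data": {
  "commands": [
    [0,0,0.05,-0.6,0],
    [0,0,0,-0.7,0],
    [0,0,0,-0.55,0],
    [0,0,0,0,0]
  ]
}}

```text
clock: 26.82
position: [0.6041, 0.4372, 0.1674]
ee_rot: [0.246, -3.127, 0.004]
force: [0.3, 0.4, 0.2]
width: 0.005
gripper_force: 0.0
```

>>> {"op": "apply_moves", "data": {
  "commands": [
    [0,-0.2,-0.03,0,0],
    [0,-0.2,-0.03,0,0],
    [0,-0.2,-0.03,0,0],
    [0,-0.2,-0.03,0,0],
    [0,-0.2,-0.03,0,0],
    [0,-0.2,-0.03,0,0],
    [0,-0.2,-0.03,0,0],
    [0,-0.2,-0.03,0,0],
    [0,-0.05,0,0,0],
    [0,0,0,0,0],
    [0,0,0,0,0]
  ]
}}

```text
clock: 28.2
position: [0.5124, 0.4237, 0.1705]
ee_rot: [-0.24, 3.124, 0.003]
force: [16.3, 4.3, -7.0]
width: 0.005
gripper_force: 8.8
```

>>> {"op": "apply_moves", "data": {
  "commands": [
    [0,0.3,0.05,0,0],
    [0,0.3,0.05,0,0],
    [0,0,0,0.6,0],
    [0,0,0,0.7,0],
    [0,0,0,0.6,0],
    [0,-0.8,0.2,0,0],
    [0,-0.8,0.2,0,0],
    [0,-0.8,0.2,0,0],
    [0,-0.8,0.2,0,0],
    [0,-0.8,0.2,0,0],
    [0,0,0,0,0]
  ]
}}

```text
clock: 29.58
position: [0.2981, 0.4911, 0.2838]
ee_rot: [0.256, -3.129, -0.001]
force: [0.8, -0.2, -0.8]
width: 0.002
gripper_force: 0.0
```

```bash
python3 -c "
from h import *
im,d=save('top','t6');
a=np.load('pics/top0.npz')['im'];b=im
cv2.imwrite('pics/t6c.png',cv2.resize(b[180:330,220:440,::-1],None,fx=3.6,fy=3.6,interpolation=3))"
```

```text
(no output)
```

View pics/t6c.png

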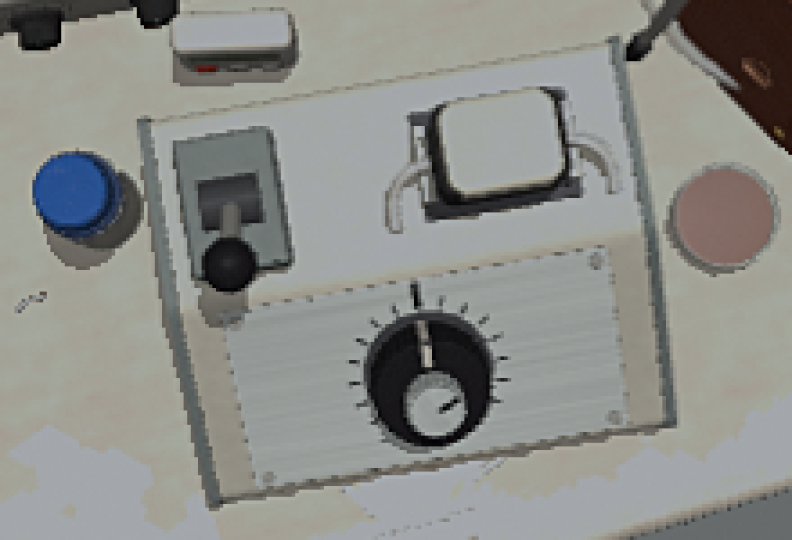

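The picture shows the lever fully forward (ball at crop (228,263), predicted (230,265) for angle 0). The ring index points at the long line, the fine index is unchanged, and the head, bottle, dish and timer are in place.

```bash
python3 -c "
from cell import arm
print(arm.sign_off())"
```

```text
the job is handed in; nothing more can be done
None
```

The job is handed in at about 30 s: the pump head was pulled to 9.8 N and let home, the coarse ring is on the long line to within about 0.04 rad by my camera estimate (0.09 allowed), and the lock lever is forward again; the fine knob, bottle, dish and timer show no movement in the last picture.

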